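Load the hinged edge-drilling jig, close it, pin it and hold it shut

ROBOT

A 6-joint arm with a two-finger parallel gripper is mounted at the origin on the work surface. World frame = base frame: x ahead of the robot, y to its left, z up, the work surface at z = 0. Lengths are in m, angles in rad, forces in N, time in s.
With the tool pointing down it reaches from about 0.375 to 0.925 m from the base axis. Payload 5.7 kg.
Tool frame: the origin (TCP) lies midway between the tips of the shut fingers; the grasp point (between the pads) lies 19 mm behind it; z points along the fingers, y is the line along which they close (so a half turn about z gives the same grasp; the last joint's range is limited). The gripper opens to 88 mm and grips with 3 to 60 N. Pads are 20 mm wide; open, the fingers measure 115 mm over their backs; the gripper's body (75 mm by 178 mm) begins 61 mm behind the grasp point.
Start: joints at [-1.264, 0.359, 1.51, -0, 1.272, -0.115], TCP at [0.246, -0.547, 0.223] pointing down, gripper open.
Joint ranges: [-2.97, 2.97], [-1.01, 2.36], [0.21, 2.38], [-0.96, 4.11], [0.2, 2.71], [-2.98, 2.98]. Speed limits (rad/s): [2.39, 2.39, 3.14, 3.14, 3.14, 3.14].

INTERFACE

Orientations are given as a unit quaternion [w, x, y, z].
In Python, from workcell import manip, monitor, imaging, sign_off, find_in, place_of gives the robot as it stands. Calls block until the motion is done:
- manip.reach(position, orientation): joint-space move of the TCP to a pose.
- manip.move_linear(position, vel=0.15, orientation=None, threshold=None): straight line of the TCP; orientation=None keeps the orientation; vel is the mean speed in m/s. With threshold (N) it stops when the force on the tool has changed by that much, and returns True; else False.
- manip.move_joints(angles): joint-space move.
- manip.gripper_to(opening, effort=None): finger opening in m; effort is the grip in N (None keeps the last); returns when the fingers have stopped.
- manip.hold(seconds).
- manip.ik(position, orientation): joint angles nearest the present ones, or None.
- monitor.get_state(): the state.
- imaging.get_image(name): name is "side" or "top" or "wrist"; returns (picture, depth): 420x560x3 uint8, blue, green, red; 420x560 float32, m along the optical axis (not along the pixel's ray), 0 where there is no reading.
- imaging.get_calibration(name): a dict with "fx", "fy", "cx", "cy" (pixels), "rvec" (rotation vector, rad) and "tvec" (3), from world to camera coordinates, as OpenCV has them; the wrist camera has in their place "T_tool_cam" (4x4, takes a point from camera to tool coordinates, whose origin is the TCP and whose axes are the flange's). Camera axes: x right, y down, z forward; pixel columns grow to the right and rows downward; lengths in m; the calibration is good to about 2 mm. A picture is of the moment at which its call begins: read the wrist's pose just before it. get_calibration takes no time and is no camera call.
A pose or a line that the arm cannot do raises manip.PlanningError and nothing moves.
- sign_off(): hands the job in; it is judged then, once.
Trained networks look in the newest picture that a camera, given by its name, has taken for a name from the list of things; names that differ only in an ending like _2 or _b are one class to them, and where a whole thing is asked for, a point or a joint stands for the part that bears it (a point fixed in the world has none). Each returns a list of dicts, best first, with "p" (0 to 1); they miss things now and then, are a little off and sometimes report something else, mostly with a low value. They report only what shows in the picture. A call takes as long as a camera call. They do not tell look-alikes from the thing itself.
- find_in(target, camera): "pixel" ([column, row] in pixels, amid what is visible of it).
- place_of(target, camera): "pixel" ([column, row] in pixels: a listed point, or the origin of a listed thing).
The state is a dict: "time_s": time; "qpos": joint angles; "dq": joint speeds; "effort": joint torques, N m; "position": TCP position; "tool_rot": TCP orientation; "wrist_force": force on the tool from outside, world axes, zero at the start; "ft_torque": the same for the moment, N m; "width": finger opening in m; "grip_force": force on a finger pad.
Only numpy, scipy, OpenCV 4.12 (cv2) and the standard library are available. Lean on these libraries where they do the work, as an engineer would, in place of code of your own. Each camera call takes 0.05 s, during which the arm holds its last target. There are 200 camera calls.

TASK

Get the edge-drilling jig ready for drilling: take the white side plate out of the stock rack and stand it on edge, fully down in the jig's empty slot beside its white partner, then swing the hinged bushing leaf down over the two plates without slamming it. Push the red-knobbed locating pin from the drill-bit block down through the hole in the leaf into the hole in the jig's post until its knob sits on the leaf, and keep pressing it down by the knob so that the sprung leaf stays fully shut: finish while still holding the pin down, and leave everything else on the bench as it is.

Things in the scene. Friction and masses are not known exactly. Their poses are not given: they have to be found in the camera images.
- side_plate_mid (a point): Centre of the white acrylic side plate to load: 8 mm thick (its x axis), 100 mm long (y), 75 mm tall (z, up), about 0.07 kg. It stands on edge in one of the stock rack's three slots (which one varies; a black and a brown hardboard plate of the same size fill the others). The centre is 37.5 mm above its lower edge.
- rack: Stock rack, fixed: pine, 200 (x) x 115 (y) mm, three 11 mm wide slots along y at x = -55, 0 and +55 mm, open at top and ends. Origin: centre of its underside. Slot walls end 40 mm above the table; the plates' lower edges are 15 mm and top edges 90 mm above the table.
- jig: The edge-drilling jig, fixed; origin: centre of its underside, z up. Base 150 (x) x 215 (y) x 18 mm. Two slots along y at x = -25 mm (empty) and +25 mm (partner plate). A post with the pin hole at y = -65 to -95 mm and the hinge post at y = +67 to +93 mm, both 120 mm wide in x, tops 95 mm above the table.
- slot (a point): Middle of the floor of the jig's empty slot, where the middle of the plate's lower edge belongs; axes as the jig's, the slot runs along y. 9.8 mm wide, 30 mm deep with 4 mm bevels at the mouth, 110 mm long between 14 mm high end stops; the floor is 18 mm above the table.
- leaf (a joint): Angle of the hinged bushing leaf, rad: 0 fully shut (level); it starts open at 1.6 to 1.9. Stiff hinge: it stays where it is left, save that below 0.056 two spring buttons on the pin post (45 mm either side of the hole, 9 mm proud) lift it back to about 0.056. Shutting it takes about 8 N down at the pin hole, keeping it shut about 7 N.
- hinge (a point): Middle of the leaf's hinge axis (along x; axes as the jig's), 99.5 mm above the table. Shut, the leaf points to -y; open, it points up and leans to +y, so push its outer (+y) face over, then down. Birch plywood 9 mm thick, 120 mm wide, reaching 185 mm from the axis, which is in its mid-plane. Shut, its top is 104 mm above the table, its underside 2 mm clear of seated plates.
- leaf_hole (a point): Centre of the 15 mm pin hole in the leaf, at mid-thickness, 160 mm from the hinge axis and in the middle of the leaf's width. It moves with the leaf; z is the leaf's normal (up when shut). Four brass drill bushings nearer the hinge stand 3.5 mm proud (looks only).
- post_hole (a point): Mouth of the pin hole in the top of the jig's pin post, 95 mm above the table: 13.6 mm wide, 52 mm deep, vertical; axes as the jig's. With the leaf shut or resting on its spring buttons, the leaf's hole lies over it to within 1 mm.
- pin_grip (a point): Point to grip on the locating pin's red knob (24 mm wide, 44 mm tall), on its axis, 22 mm above the knob's underside and 78 mm above the tip. Below is a 12 mm steel shank 56 mm long, its last 8 mm tapered to 6 mm. The pin stands upright in the drill-bit block, the knob's underside 60 mm above the table. About 0.09 kg.
- pin_tip (a point): Lower end of the pin's shank, on its axis. Fully home, with the knob's underside on the shut leaf, the tip is 47 mm below the mouth of the post hole.
- pin: The locating pin; its origin is the tip, its z axis runs up along the pin.
- bit_block: Drill-bit block, fixed: wood, 110 (x) x 50 (y) x 60 mm tall, origin at the centre of its underside. The pin's hole is at x = -30 mm; drill bits stand up to 40 mm out of it at x = +20 and +40 mm.
- side_plate: The same white side plate; its origin is the middle of its lower edge.
- partner_plate: The white partner plate, same size as the side plate, standing loose in the jig's other slot. Leave it there.
- black_plate: Black acrylic plate in the stock rack, same size. Leave it.
- brown_plate: Brown hardboard plate in the stock rack, same size. Leave it.
- screwdriver: Red-handled screwdriver, 190 mm, lying between the robot and the jig. Leave it.
- bracket: Small dark steel angle bracket, 50 mm. Leave it.
- glue: White glue bottle, 48 mm wide, 130 mm tall. Leave it.
- tape: Roll of blue tape, 84 mm wide, 19 mm high. Leave it.
- mouse: Grey computer mouse on a black mat. Leave it.
Not all that is in view belongs to the job. What is shaped like the pin but turquoise is not meant. What is shaped like the side_plate but green or yellow is not meant.

How it is judged:
By the outcome, as a careful person would: the job done as asked, in the order asked, and still so for the second after the job is handed in, while the arm keeps its last pose, push and grip.
It also fails if it takes over 72 s, if anything falls off the work surface, if the arm or the gripper's body presses on something with over 40 N, if the wrist force passes 120 N, or if a joint passes its speed limit or range.

## Working session

There is one attempt and no reset: what is moved stays moved. The work goes in short steps, each a Python script; the robot and the scene stay as the last script left them, time stands still between calls to the robot, and variables do not carry over. Pictures are saved under pics/ and viewed, at most 10 in all, crops included, and the job is handed in when it is done.

```bash
ls; mkdir -p pics
cat > h.py <<'E'
import numpy as np, cv2
from scipy.spatial.transform import Rotation as R
from workcell import manip, monitor, imaging, sign_off, find_in, place_of
def quat(Rm): x,y,z,w=R.from_matrix(Rm).as_quat(); return [w,x,y,z]
def down(a): # tool z down, tool y (closing) at world angle a
    y=np.array([np.cos(a),np.sin(a),0]); z=np.array([0,0,-1.]); x=np.cross(y,z)
    return quat(np.c_[x,y,z])
def toolT():
    s=monitor.get_state(); w,x,y,z=s["tool_rot"]; T=np.eye(4); T[:3,:3]=R.from_quat([x,y,z,w]).as_matrix(); T[:3,3]=s["position"]; return T
def cam(name,T=None):
    c=imaging.get_calibration(name); K=np.array([[c["fx"],0,c["cx"]],[0,c["fy"],c["cy"]],[0,0,1]])
    if "T_tool_cam" in c: W=T@np.array(c["T_tool_cam"])
    else:
        M=np.eye(4); M[:3,:3]=cv2.Rodrigues(np.array(c["rvec"],float))[0]; M[:3,3]=np.ravel(c["tvec"]); W=np.linalg.inv(M)
    return K,W   # W cam->world
def shot(name):
    T=toolT(); im,d=imaging.get_image(name); K,W=cam(name,T); return im,d,K,W
def ray(px,K,W): v=W[:3,:3]@np.linalg.inv(K)@[px[0],px[1],1]; return W[:3,3],v
def at_z(px,z,K,W): o,v=ray(px,K,W); return o+v*(z-o[2])/v[2]
def at_d(px,d,K,W): o,v=ray(px,K,W); return o+v*d
def cloud(d,K,W):
    v,u=np.mgrid[:d.shape[0],:d.shape[1]]; P=np.stack([(u-K[0,2])/K[0,0]*d,(v-K[1,2])/K[1,1]*d,d],-1)
    P=P@W[:3,:3].T+W[:3,3]; P[d<=0]=np.nan; return P
E
python3 - <<'E'
from h import *
s=monitor.get_state(); print(s)
for n in ["top","side"]:
    im,d,K,W=shot(n); cv2.imwrite(f"pics/{n}0.png",im); np.savez(f"{n}0.npz",im=im,d=d,K=K,W=W)
    print(n,W[:3,3].round(3),W[:3,2].round(2),K[0,0])
    for t in ["side_plate_mid","side_plate","rack","jig","slot","hinge","leaf_hole","post_hole","pin_grip","pin_tip","bit_block","partner_plate"]:
        print(t,[(np.round(r["pixel"]).tolist(),round(r["p"],2)) for r in place_of(t,n)[:5]])
E
```

```text
pics
{'time_s': 0.0, 'qpos': array([-1.26408989e+00,  3.59475938e-01,  1.51144451e+00,  3.10403832e-05,
        1.27249393e+00, -1.15095534e-01]), 'dq': array([ 0.00122507, -0.00122579, -0.000278  , -0.00036756, -0.00046694,
       -0.00060883]), 'effort': array([ 1.86590070e-03, -5.15374804e+01, -2.70725584e+01,  6.77752797e-02,
        3.48073547e-02, -1.17794239e-04]), 'position': array([ 0.24543701, -0.54673984,  0.22182231]), 'tool_rot': array([-9.08104471e-04,  9.77843250e-01,  2.09336446e-01, -7.23695920e-05]), 'wrist_force': array([-0.66897171, -0.37802937,  0.21880554]), 'ft_torque': array([0.0065191 , 0.05037488, 0.0282525 ]), 'grip_force': 0.0, 'width': 0.08791329003696577}
top [0.387 0.06  1.586] [ 0.12  0.   -0.99] 449.4235038424117
side_plate_mid [([382.0, 237.0], 0.65), ([394.0, 275.0], 0.51), ([418.0, 233.0], 0.47)]
side_plate [([416.0, 232.0], 0.77), ([378.0, 238.0], 0.61), ([397.0, 272.0], 0.6)]
rack [([376.0, 222.0], 0.94)]
jig [([240.0, 227.0], 0.79)]
slot [([243.0, 232.0], 0.92)]
hinge [([216.0, 224.0], 0.77)]
leaf_hole [([196.0, 218.0], 0.84)]
post_hole [([262.0
[... 261 characters left out ...]
-0.56 -0.73] 532.7829100704971
side_plate_mid [([422.0, 168.0], 0.67), ([393.0, 132.0], 0.58)]
side_plate [([423.0, 179.0], 0.72), ([372.0, 167.0], 0.7)]
rack [([360.0, 164.0], 0.79), ([309.0, 134.0], 0.42)]
jig [([270.0, 268.0], 0.73)]
slot [([274.0, 266.0], 0.72), ([270.0, 266.0], 0.62)]
hinge [([255.0, 261.0], 0.98), ([302.0, 189.0], 0.26)]
leaf_hole [([236.0, 230.0], 0.68)]
post_hole [([362.0, 230.0], 0.62), ([288.0, 220.0], 0.61), ([315.0, 177.0], 0.33)]
pin_grip [([333.0, 166.0], 0.67), ([311.0, 177.0], 0.46)]
pin_tip [([330.0, 184.0], 0.71), ([254.0, 259.0], 0.35)]
bit_block [([302.0, 193.0], 0.79), ([200.0, 389.0], 0.56)]
partner_plate [([361.0, 229.0], 0.49), ([264.0, 254.0], 0.47)]
```

Run:
```python
import cv2
a=cv2.imread("pics/top0.png")[150:330,160:460]; cv2.imwrite("pics/top0c.png",cv2.resize(a,(800,480),interpolation=cv2.INTER_CUBIC))
a=cv2.imread("pics/side0.png")[90:330,180:500]; cv2.imwrite("pics/side0c.png",cv2.resize(a,(800,600),interpolation=cv2.INTER_CUBIC))
```

```text
(no output)
```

View pics/top0c.png

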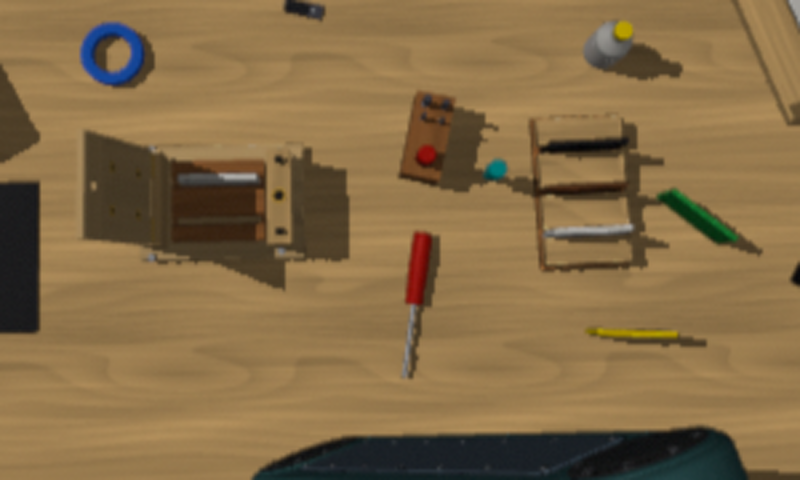

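View pics/side0c.png

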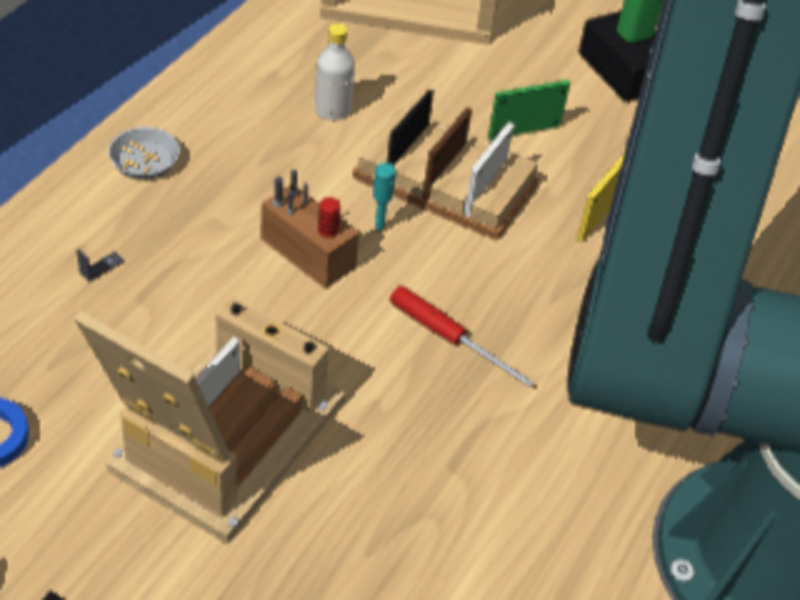

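The top view crop shows these candidates (full-image pixels in brackets).
- **Plate:** white plate in the rack's near slot (381,237). Look-alikes are green (421,231), yellow (398,275), black (379,204), brown (379,220), and the partner plate in the jig (242,217).
- **Pin:** red knob in the block (320,208). Look-alikes are the turquoise pin (346,214) and the red screwdriver handle (317,250).

I choose the white plate at (381,237) and the red knob at (320,208).

Run:
```python
from h import *
f=np.load("top0.npz"); K,W,im,d=f["K"],f["W"],f["im"],f["d"]
for n,px,z in [("plate",(381,237),.09),("pin",(320,208),.104),("slot",(243,232),.018),("posthole",(264.5,223),.095),("rack",(376,222),0.015),("leafhole",(195.5,219.5),.25)]:
    print(n,at_z(px,z,K,W).round(3), d[int(px[1]),int(px[0])])
P=cloud(d,K,W); im=im.astype(int)
# white plate top
m=(P[...,2]>.07)&(P[...,2]<.11)&(im.min(-1)>130); 
v,u=np.nonzero(m); 
for box in [(355,400,225,250),(215,265,205,230)]:
    s=(u>box[0])&(u<box[1])&(v>box[2])&(v<box[3]); Q=P[v[s],u[s]]; c=Q[:,:2].mean(0); e=np.linalg.svd(Q[:,:2]-c)[2][0]; print(len(Q),c.round(3),Q[:,2].mean().round(3),np.degrees(np.arctan2(e[1],e[0])).round(1))
# pin post top
m=(abs(P[...,2]-.095)<.006); v,u=np.nonzero(m); s=(u>255)&(u<280)&(v>195)&(v<250); Q=P[v[s],u[s]]; print(len(Q)); r=cv2.minAreaRect(Q[:,:2].astype(np.float32)); print(r)
```

```text
plate [ 0.473 -0.279  0.09 ] 1.5117269
pin [ 0.572 -0.078  0.104] 1.4947652
slot [0.503 0.185 0.018] 1.5653838
posthole [0.526 0.107 0.095] 1.4988914
rack [ 0.53  -0.281  0.015] 1.565718
leafhole [0.526 0.308 0.25 ] 1.3467623
52 [ 0.478 -0.284] 0.09 91.2
25 [0.553 0.158] 0.094 -91.2
292
((0.5284150242805481, 0.10886528342962265), (0.027020368725061417, 0.11792588979005814), 89.14154052734375)
```

Run:
```python
from h import *
print(np.array(imaging.get_calibration("wrist")["T_tool_cam"]).round(3), imaging.get_calibration("wrist")["fx"])
for a in (0,np.pi):
    print(manip.ik([.476,-.28,.3],down(a)),manip.ik([.5,.1,.3],down(a)))
```

```text
[[-0.001 -0.965 -0.263  0.071]
 [ 1.    -0.001  0.    -0.   ]
 [-0.001 -0.263  0.965 -0.162]
 [ 0.     0.     0.     1.   ]] 291.9546084444683
[-6.56813197e-01  2.27815841e-01  1.50449037e+00 -4.44089210e-16
  1.40928644e+00 -6.56813197e-01] [ 6.18569334e-02  1.62405989e-01  1.58888268e+00 -4.44089210e-16
  1.39030399e+00  6.18569334e-02]
[-6.56813197e-01  2.27815841e-01  1.50449037e+00 -4.44089210e-16
  1.40928644e+00  2.48477946e+00] None
```

Run:
```python
from h import *
D=down(0)
for n,p,ts in [("rack",[.477,-.28,.22],["side_plate_mid","rack"]),("pin",[.56,-.08,.26],["pin_grip","bit_block"]),("jig",[.51,.10,.27],["slot","post_hole","jig","partner_plate"])]:
    manip.reach(p,D); im,d,K,W=shot("wrist"); cv2.imwrite(f"pics/w_{n}.png",im); np.savez(f"w_{n}.npz",im=im,d=d,K=K,W=W)
    z=dict(side_plate_mid=.0525,rack=0,pin_grip=.082,bit_block=0,slot=.018,post_hole=.095,jig=0,partner_plate=.018)
    for t in ts: print(t,[(np.round(r["pixel"]).tolist(),round(r["p"],2),at_z(r["pixel"],z[t],K,W).round(4).tolist()) for r in place_of(t,"wrist")[:4]])
print(monitor.get_state()["time_s"])
a=[cv2.imread(f"pics/w_{n}.png") for n in ("rack","pin","jig")]
cv2.imwrite("pics/w_all.png",cv2.resize(np.vstack([np.hstack(a[:2]),np.hstack([a[2],a[2]*0])]),(800,600)))
```

```text
side_plate_mid [([180.0, 236.0], 0.88, [0.3562, -0.3284, 0.0525]), ([322.0, 192.0], 0.68, [0.5244, -0.2749, 0.0525])]
rack [([324.0, 193.0], 0.64, [0.535, -0.287, 0.0])]
pin_grip [([278.0, 258.0], 0.81, [0.5562, -0.1607, 0.082]), ([294.0, 190.0], 0.59, [0.5749, -0.0749, 0.082])]
bit_block [([314.0, 186.0], 0.84, [0.6089, -0.0834, 0.0]), ([377.0, 328.0], 0.19, [0.7209, -0.3254, -0.0])]
slot [([275.0, 123.0], 0.97, [0.5033, 0.1838, 0.018]), ([296.0, 34.0], 0.29, [0.5304, 0.2913, 0.018])]
post_hole [([298.0, 188.0], 0.66, [0.5312, 0.1084, 0.095])]
jig [([335.0, 293.0], 0.47, [0.6009, -0.086, 0.0])]
partner_plate [([307.0, 120.0], 0.95, [0.5463, 0.1878, 0.018])]
4.8333
```

View pics/w_all.png

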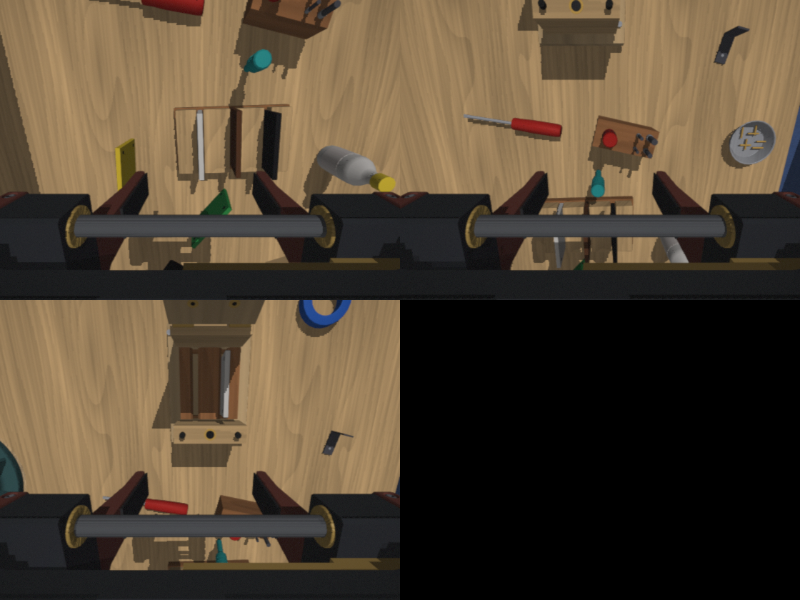

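The wrist views show the white plate in the rack's first slot (rack view, pixel ~(280,202)) and the red knob in the block (pin view ~(294,195)). In the jig view the empty slot is at ~(275,123) and the middle post hole at ~(294,188). I'll get the numbers from depth.

Run:
```python
from h import *
def ld(n): f=np.load(f"w_{n}.npz"); return f["im"].astype(int),f["d"],f["K"],f["W"]
def rect(Q): 
    Q=Q[:,:2]; c,s,a=cv2.minAreaRect(Q.astype(np.float32)); print(len(Q),np.round(c,4),np.round(s,4),round(a,1))
im,d,K,W=ld("rack"); P=cloud(d,K,W); I=np.indices(d.shape)
b=lambda u0,u1,v0,v1:(I[1]>u0)&(I[1]<u1)&(I[0]>v0)&(I[0]<v1)
m=b(255,300,140,260)&(im.min(-1)>120)&(abs(P[...,2]-.09)<.004); print("plate");rect(P[m])
Q=P[m]; print(np.polyfit(Q[:,1],Q[:,0],1), Q[:,2].mean())
m=b(310,345,140,260)&(abs(P[...,2]-.09)<.004); print("brown");rect(P[m])
im,d,K,W=ld("pin"); P=cloud(d,K,W)
m=b(270,320,170,220)&(im[...,2]>1.8*im[...,1]+20)&(abs(P[...,2]-.104)<.005)&(im[...,2]>im[...,1]+70); print("knob");rect(P[m]); print(P[m][:,2].mean(),P[m][:,:2].mean(0),cv2.minEnclosingCircle(P[m][:,:2].astype(np.float32)))
im,d,K,W=ld("jig"); P=cloud(d,K,W)
m=b(225,360,165,215)&(abs(P[...,2]-.095)<.004); print("post");rect(P[m]); print(P[m][:,2].mean())
m2=m&(im.max(-1)<60); v,u=np.nonzero(m2); 
g=((im.max(-1)<50)&b(225,360,165,215)).astype(np.uint8); n,l,st,ce=cv2.connectedComponentsWithStats(g)
for k in range(1,n):
    if st[k,4]>15: print("dark",ce[k].round(1),st[k,4],at_z(ce[k],.095,K,W).round(4))
# cross-sections through slot area in jig, at rows
for v in (100,120,150):
    print(v,[(u,P[v,u,0].round(4),P[v,u,2].round(3)) for u in range(248,300,3)])
mm=b(305,335,60,165)&(abs(P[...,2]-.093)<.004); print("partner");rect(P[mm])
mm=b(225,360,0,40)&(P[...,2]>.11); Q=P[mm]; print("leaf", Q.min(0),Q.max(0), np.polyfit(Q[:,2],Q[:,1],1))
```

```text
plate
669 [ 0.4767 -0.2825] [0.0074 0.0988] 1.7
[-0.02980516  0.46836003] 0.09000911406389817
brown
771 [ 0.5318 -0.279 ] [0.0083 0.0995] 1.7
knob
323 [ 0.5738 -0.0764] [0.0212 0.0221] 0.5
0.10383583150284584 [ 0.57396072 -0.07629928] ((0.5737990140914917, -0.07672007381916046), 0.011479292996227741)
post
2526 [0.5263 0.1088] [0.0302 0.12  ] 89.9
0.09501966166584569
dark [254.9 189.1] 45 [0.4804 0.1073 0.095 ]
dark [293.7 188.2] 69 [0.5258 0.1084 0.095 ]
dark [332.7 189.2] 47 [0.5716 0.1071 0.095 ]
100 [(248, np.float64(0.4673), np.float64(0.019)), (251, np.float64(0.4712), np.float64(0.018)), (254, np.float64(0.4778), np.float64(0.048)), (257, np.float64(0.4815), np.float64(0.048)), (260, np.float64(0.4851), np.float64(0.047)), (263, np.float64(0.4889), np.float64(0.048)), (266, np.float64(0.4926), np.float64(0.047)), (269, np.float64(0.4961), np.float64(0.044)), (272, np.float64(0.4992), np.float64(0.017)), (275, np.float64(0.5032), np.float64(0.02)), (278, np.float64(0.5074), np.float64(0.046)), (281, np.float64(0.5111), np.float64(0.046)), (284, np.float64(0.5148), np.float64(0.0
[... 1342 characters left out ...]
), (266, np.float64(0.4917), np.float64(0.047)), (269, np.float64(0.4955), np.float64(0.044)), (272, np.float64(0.4987), np.float64(0.017)), (275, np.float64(0.5028), np.float64(0.019)), (278, np.float64(0.5072), np.float64(0.047)), (281, np.float64(0.5111), np.float64(0.047)), (284, np.float64(0.515), np.float64(0.049)), (287, np.float64(0.5188), np.float64(0.047)), (290, np.float64(0.5227), np.float64(0.048)), (293, np.float64(0.5266), np.float64(0.047)), (296, np.float64(0.5304), np.float64(0.048)), (299, np.float64(0.5343), np.float64(0.047))]
partner
701 [0.5511 0.1858] [0.0082 0.0996] 0.0
leaf [0.46599896 0.26572651 0.11000144] [0.58616404 0.27872788 0.1496827 ] [0.29002084 0.23522443]
```

Run:
```python
from h import *
A=down(.0298); D=down(0)
S=lambda t:(lambda s:print(t,round(s["time_s"],1),s["position"].round(4),"w",round(s["width"],4),"g",round(s["grip_force"],1),s["wrist_force"].round(1)))(monitor.get_state())
manip.gripper_to(.036,25)
manip.reach([.4767,-.281,.14],A); 
print(manip.move_linear([.4767,-.281,.055],.12,threshold=8)); S("at")
manip.gripper_to(0,25); S("grip")
manip.move_linear([.4767,-.281,.19],.15); S("up")
manip.reach([.5013,.1888,.19],D); S("over")
im,d,K,W=shot("wrist"); cv2.imwrite("pics/held.png",im)
P=cloud(d,K,W); m=np.zeros(d.shape,bool); m[:260,240:320]=True; m&=(P[...,2]>.12)&(im.min(-1)>110); Q=P[m]; print(len(Q)); 
if len(Q): print(Q.min(0),Q.max(0),cv2.minAreaRect(Q[:,:2].astype(np.float32)))
```

```text
False
at 8.1 [ 0.4772 -0.2811  0.0555] w 0.0363 g 0.0 [0.  0.1 0.2]
grip 8.7 [ 0.4769 -0.2811  0.0553] w 0.0079 g 25.0 [-0.3  0.8  4.3]
up 9.7 [ 0.4761 -0.2805  0.1891] w 0.0078 g 25.0 [ 0.1  0.3 -0.4]
over 11.4 [0.5017 0.188  0.1899] w 0.0079 g 25.0 [-0.1 -0.3  0.3]
1384
[0.4974399  0.20181501 0.17200237] [0.50498594 0.2363558  0.22648323] ((0.5011588931083679, 0.21907712519168854), (0.007504881359636784, 0.03453801944851875), 0.28051552176475525)
```

View pics/held.png

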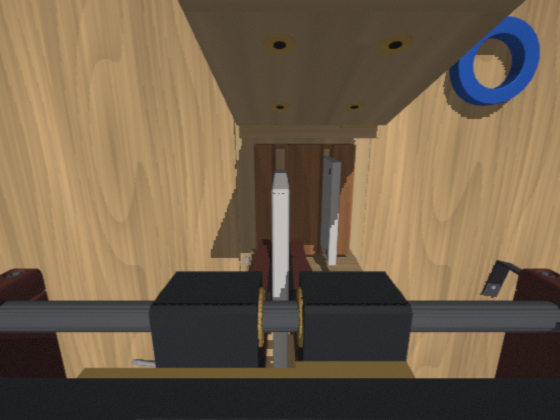

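The white plate is held upright at column 281, over the empty slot at (280,155), with the partner at (330,210). It is well centred, so I'm inserting it.

Run:
```python
from h import *
S=lambda t:(lambda s:print(t,round(s["time_s"],1),s["position"].round(4),"w",round(s["width"],4),"g",round(s["grip_force"],1),s["wrist_force"].round(1)))(monitor.get_state())
manip.move_linear([.5012,.1900,.10],.12); S("mouth")
print(manip.move_linear([.5012,.1900,.053],.05,threshold=12)); S("down")
```

```text
mouth 12.4 [0.5018 0.1901 0.1005] w 0.008 g 25.0 [ 0.2 -0.3 -0.7]
True
down 13.2 [0.5006 0.1899 0.0573] w 0.008 g 25.0 [ 0.8 -0.4  3.2]
```

Run:
```python
from h import *
S=lambda t:(lambda s:print(t,round(s["time_s"],1),s["position"].round(4),"w",round(s["width"],4),"g",round(s["grip_force"],1),s["wrist_force"].round(1)))(monitor.get_state())
manip.gripper_to(.034); manip.move_linear([.5012,.19,.25],.15); S("up")
im,d,K,W=shot("wrist"); cv2.imwrite("pics/seated.png",im); P=cloud(d,K,W)
for n,x in (("side",.5013),("partner",.5513)):
    m=(abs(P[...,0]-x)<.012)&(abs(P[...,1]-.189)<.056)&(abs(P[...,2]-.093)<.01)&(im.min(-1)>90)&(np.indices(d.shape)[0]<240); Q=P[m]
    if len(Q)>20: print(n,len(Q),np.median(Q[:,2]).round(4),np.percentile(Q[:,2],[5,95]).round(4),cv2.minAreaRect(Q[:,:2].astype(np.float32)))
m=(P[...,2]>.11)&(P[...,1]>.26)&(abs(P[...,0]-.526)<.06); Q=P[m]; print(np.polyfit(Q[:,2],Q[:,1],1),Q.max(0),len(Q))
```

```text
up 15.2 [0.5006 0.1898 0.2491] w 0.0341 g 0.0 [ 0.7 -0.3  0. ]
side 523 0.0931 [0.0919 0.0943] ((0.5002545714378357, 0.18975064158439636), (0.006958382204174995, 0.0939292162656784), 0.013543856330215931)
partner 544 0.0929 [0.0911 0.0943] ((0.5512058734893799, 0.18848538398742676), (0.0921475887298584, 0.00828750990331173), 89.7735366821289)
[0.29553076 0.23450276] [0.58599591 0.31659616 0.27336143] 26140
```

View pics/seated.png

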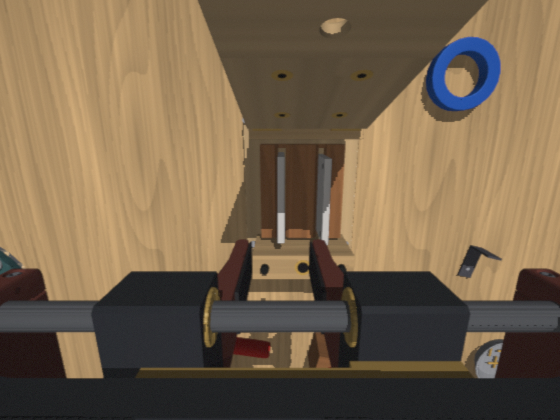

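The side plate (column 281, rows 150–240) stands fully down beside its partner (325,200). Both tops are at 93 mm. Next I'm closing the leaf.

Run:
```python
from h import *
D=down(0)
S=lambda t:(lambda s:print(t,round(s["time_s"],1),s["position"].round(4),s["wrist_force"].round(1)))(monitor.get_state())
manip.gripper_to(0,10)
manip.move_linear([.5012,.19,.35],.2)
manip.reach([.526,.362,.35],D); manip.move_linear([.526,.362,.2445],.15); S("behind")
manip.move_linear([.526,.2833,.2445],.08); S("90deg")
r=.145
for th in np.radians([78,66,54,42,30,20,11]).tolist()+[.054]:
    y=.2688-r*np.cos(th)+.0045*np.sin(th)+.01; z=.0995+r*np.sin(th)+.0045*np.cos(th)
    manip.move_linear([.526,y,z],.07); S(round(th,2))
```

```text
behind 18.2 [0.5268 0.3618 0.2457] [ 0.3 -0.6  0.7]
90deg 19.3 [0.5259 0.2833 0.2443] [-0.  -0.7 -0.3]
1.36 19.9 [0.526  0.2524 0.2423] [0.3 0.5 0.6]
1.15 20.5 [0.5259 0.2234 0.2336] [-0.3 -0.   0.1]
0.94 21.1 [0.5258 0.1968 0.2192] [0.4 0.4 0.5]
0.73 21.6 [0.5257 0.1737 0.1995] [-0.5  0.4  0.4]
0.52 22.2 [0.5257 0.1552 0.1755] [0.4 0.2 0.1]
0.35 22.7 [0.5256 0.1438 0.1528] [0.2 0.5 0.7]
0.19 23.2 [0.5256 0.1371 0.131 ] [-0.5  0.1  0.5]
0.05 23.6 [0.5262 0.1342 0.1117] [1.1 1.3 1.3]
```

Run:
```python
from h import *
manip.move_linear([.526,.12,.25],.2); manip.gripper_to(.06,30)
im,d,K,W=shot("wrist"); cv2.imwrite("pics/leaf.png",im); P=cloud(d,K,W)
m=(P[...,2]>.097)&(P[...,2]<.15)&(abs(P[...,0]-.526)<.055)&(P[...,1]>.09)&(P[...,1]<.25)&(np.indices(d.shape)[0]<235); Q=P[m]; print(len(Q),np.polyfit(Q[:,1],Q[:,2],1))
print([(r["pixel"],r["p"],at_z(r["pixel"],.113,K,W).round(4)) for r in place_of("leaf_hole","wrist")[:3]],monitor.get_state()["time_s"])
```

```text
17238 [-0.05581931  0.11932837]
[([283.3, 210.7], 0.84, array([0.5287, 0.1124, 0.113 ]))] 25.6
```

View pics/leaf.png

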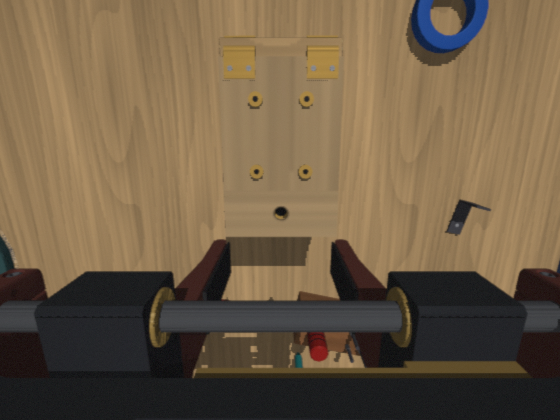

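The leaf rests at 0.056 rad with its hole over the post hole (pixel (281,212)). Now for the pin.

Run:
```python
from h import *
D=down(0)
S=lambda t:(lambda s:print(t,round(s["time_s"],1),s["position"].round(4),"w",round(s["width"],4),"g",round(s["grip_force"],1),s["wrist_force"].round(1)))(monitor.get_state())
manip.gripper_to(.042)
manip.reach([.5739,-.0765,.17],D); print(manip.move_linear([.5739,-.0765,.066],.12,threshold=8)); S("at")
manip.gripper_to(0,50); S("grip")
manip.move_linear([.5739,-.0765,.215],.12); S("up")
manip.reach([.5263,.1088,.215],D); manip.hold(.3); S("over")
im,d,K,W=shot("wrist"); cv2.imwrite("pics/pinw.png",im)
im2,d,K,W=shot("side"); cv2.imwrite("pics/pins.png",im2)
a=cv2.resize(im2[120:300,200:380],(480,480),interpolation=cv2.INTER_CUBIC); b=cv2.resize(im[140:320,180:380],(320,288)); b=cv2.copyMakeBorder(b,0,192,0,0,cv2.BORDER_CONSTANT); cv2.imwrite("pics/pinc.png",np.hstack([a,b]))
for t in ("pin_tip","pin_grip"): print([(r["pixel"],r["p"]) for r in place_of(t,"side")[:3]])
for p in ([.5263,.1088,.153],[.5263,.1088,.231],[.5263,.1088,.113]): 
    q=np.linalg.inv(W)@[*p,1]; q=K@q[:3]; print(p,(q[:2]/q[2]).round(1))
```

```text
False
at 28.0 [ 0.5746 -0.0764  0.0667] w 0.0418 g 0.0 [-0.2  0.6  0.3]
grip 28.4 [ 0.5744 -0.0766  0.0666] w 0.0231 g 50.0 [-0.4  0.6  4.8]
up 29.8 [ 0.5732 -0.0763  0.2141] w 0.023 g 50.0 [-0.1  0.  -0.6]
over 30.9 [0.5268 0.1077 0.2149] w 0.0231 g 50.0 [ 0.3 -0.  -1.1]
[([291.4, 203.8], 0.71), ([330.8, 181.7], 0.43)]
[([334.2, 165.2], 0.6)]
[0.5263, 0.1088, 0.153] [289.4 207.1]
[0.5263, 0.1088, 0.231] [290.  184.9]
[0.5263, 0.1088, 0.113] [289.1 217.7]
```

View pics/pinc.png

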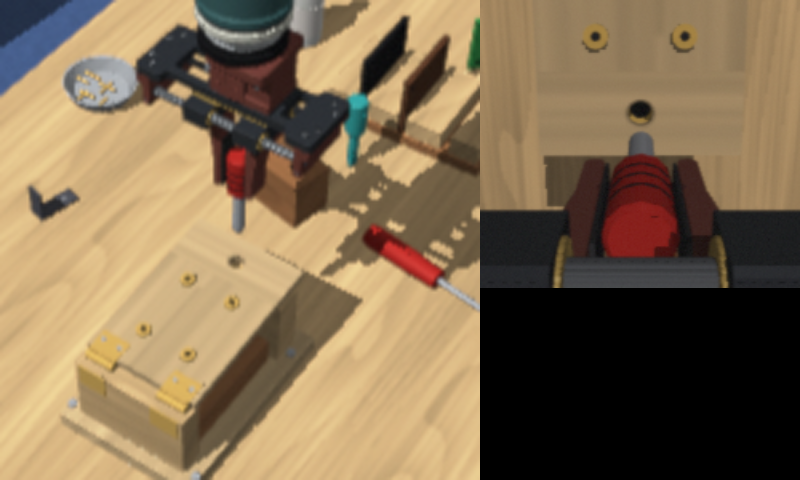

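The pin hangs upright at px (289,206), with the leaf hole right below it at (288.5,218). Inserting now.

Run:
```python
from h import *
S=lambda t:(lambda s:print(t,round(s["time_s"],1),s["position"].round(4),"w",round(s["width"],4),"g",round(s["grip_force"],1),s["wrist_force"].round(1)))(monitor.get_state())
manip.gripper_to(0,60)
manip.move_linear([.5263,.1088,.186],.1); S("above")
print(manip.move_linear([.5263,.1088,.124],.05,threshold=6)); S("in")
```

```text
above 31.8 [0.5261 0.1088 0.1858] w 0.0232 g 60.0 [ 0.2  0.4 -1.7]
False
in 33.2 [0.5266 0.1088 0.1244] w 0.0231 g 60.0 [-0.2 -1.  -0.6]
```

Run:
```python
from h import *
S=lambda t:(lambda s:print(t,round(s["time_s"],1),s["position"].round(4),"w",round(s["width"],4),"g",round(s["grip_force"],1),s["wrist_force"].round(1)))(monitor.get_state())
print(manip.move_linear([.5263,.1088,.102],.02,threshold=20)); S("pressed"); manip.hold(.5); S("held")
im,d,K,W=shot("side"); P=cloud(d,K,W); cv2.imwrite("pics/end.png",im)
m=(P[...,2]>.096)&(P[...,2]<.125)&(abs(P[...,0]-.526)<.055)&(P[...,1]>.12)&(P[...,1]<.25); Q=P[m]; print(len(Q),np.polyfit(Q[:,1],Q[:,2],1))
```

```text
True
pressed 33.9 [0.5267 0.1085 0.1104] w 0.023 g 60.0 [-2.3 -0.3  9.5]
held 34.4 [0.5267 0.1085 0.1104] w 0.0235 g 60.0 [-2.  -0.8  9.6]
1845 [-0.00570982  0.10637206]
```

Run:
```python
from h import *
S=lambda t:(lambda s:print(t,round(s["time_s"],1),s["position"].round(4),"w",round(s["width"],4),"g",round(s["grip_force"],1),s["wrist_force"].round(1)))(monitor.get_state())
print(manip.move_linear([.5263,.1088,.1085],.01,threshold=14)); S("pressed"); manip.hold(1.); S("held")
im,d,K,W=shot("side"); P=cloud(d,K,W); cv2.imwrite("pics/end2.png",cv2.resize(im[90:330,180:500],(800,600),interpolation=cv2.INTER_CUBIC))
m=(P[...,2]>.096)&(P[...,2]<.125)&(abs(P[...,0]-.526)<.055)&(P[...,1]>.12)&(P[...,1]<.25); Q=P[m]; print(len(Q),np.polyfit(Q[:,1],Q[:,2],1))
```

```text
True
pressed 34.7 [0.5266 0.1085 0.1104] w 0.0234 g 60.0 [-1.9  0.2  8.4]
held 35.7 [0.5267 0.1085 0.1105] w 0.0232 g 60.0 [-2.   0.1  8.1]
1844 [-0.00217743  0.10570923]
```

View pics/end2.png

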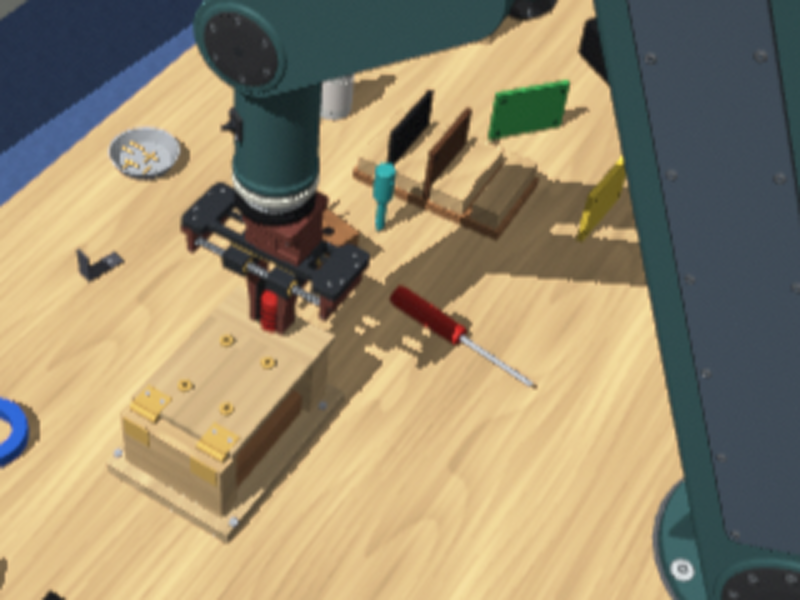

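The knob sits on the level leaf, but the stop on threshold relaxes the push. I'll set a firmer press in small unthresholded steps.

Run:
```python
from h import *
S=lambda t:(lambda s:print(t,round(s["time_s"],1),s["position"].round(4),"w",round(s["width"],4),"g",round(s["grip_force"],1),s["wrist_force"].round(1)))(monitor.get_state())
for z in np.arange(.1102,.1060,-.0004):
    manip.move_linear([.5266,.1085,z],.01); manip.hold(.3); S(round(z,4))
    if monitor.get_state()["wrist_force"][2]>17: break
manip.hold(1); S("end")
im,d,K,W=shot("side"); P=cloud(d,K,W)
m=(P[...,2]>.096)&(P[...,2]<.125)&(abs(P[...,0]-.526)<.055)&(P[...,1]>.12)&(P[...,1]<.25); Q=P[m]; print(np.polyfit(Q[:,1],Q[:,2],1))
```

```text
0.1102 36.3 [0.5267 0.1085 0.1106] w 0.0227 g 60.0 [-1.8 -1.1  7.8]
0.1098 36.8 [0.5267 0.1085 0.1104] w 0.0229 g 60.0 [-2.3 -1.5  8.2]
0.1094 37.4 [0.5267 0.1085 0.1103] w 0.0232 g 60.0 [-3.7 -0.6 12.7]
0.109 37.9 [0.5267 0.1085 0.1103] w 0.0229 g 60.0 [-4.1  0.3 16.3]
0.1086 38.5 [0.5267 0.1085 0.1102] w 0.0232 g 60.0 [-5.  -0.7 19. ]
end 39.5 [0.5267 0.1085 0.1102] w 0.0233 g 60.0 [-4.7 -1.4 18.9]
[-0.00238283  0.10578454]
```

```bash
python3 -c "
from h import *
print(sign_off())"
```

```text
the job is handed in; nothing more can be done
None
```

I handed the job in at about 40 s: the side plate is fully down in the jig, the leaf is shut, and the pin is home with the arm still pressing on its knob at about 19 N.

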